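Nest three bead sieves on one hook

ROBOT

A 6-joint arm with a two-finger parallel gripper is mounted at the origin on the work surface. World frame = base frame: x ahead of the robot, y to its left, z up, the work surface at z = 0. Lengths are in mm, angles in degrees, forces in N, time in s.
With the tool pointing down it reaches from about 325 to 775 mm from the base axis. Payload 9.3 kg.
Tool frame: the origin (TCP) lies on the centre line of the jaws, within the pads' length; the fingertips stand ahead of it and the grasp point (between the pads) lies 11 mm behind it (arm.tcp_to_tips is the z of the fingertips in the tool frame, in mm); z points along the fingers, y is the direction in which the jaws open and shut (so a half turn about z gives the same grasp; the last joint's range is limited). The gripper opens to 85 mm and grips with 20 to 120 N. Pads are 22 mm wide; open, the fingers measure 114 mm over their backs; the gripper's body (76 mm by 85 mm) begins 54 mm behind the grasp point. The pads swing forward as they close: fully open they stand 13 mm farther back than shut.
Start: joints at [-8.743, 14.817, 1.232, 76.415, 0, 81.257], TCP at [549.997, -0.004, 239.279] pointing down, gripper open.
Joint ranges: [-174.27, 174.27], [-52.1, 104.24], [-59.71, 78.15], [-110.17, 111.67], [-87.03, 83.33], [-180, 180]. Speed limits (degrees/s): [127.2, 127.2, 159.86, 180, 180, 180].

INTERFACE

Orientations are given as a 3x3 rotation matrix whose columns are the frame's x, y, z axes.
In Python, from plant import arm, telemetry, cams, look_for, pinpoint gives the robot as it stands. Calls block until the motion is done:
- arm.goto(position, orientation): joint-space move of the TCP to a pose.
- arm.movel(position, rot=None, vel=150): straight line of the TCP; rot=None keeps the orientation; vel is the mean speed in mm/s.
- arm.move_j(angles): joint-space move.
- arm.set_gripper(opening, grip_force=None): finger opening in mm; grip_force is the grip in N (None keeps the last); returns when the fingers have stopped.
- arm.sleep(seconds).
- arm.inverse_kinematics(position, orientation): joint angles nearest the present ones, or None.
- telemetry.get_state(): the state.
- cams.camera(name): name is "scene" or "side" or "wrist"; returns the picture (480x640x3 uint8, red, green, blue); there is no depth.
- cams.get_calibration(name): a dict with "K" (3x3 intrinsics, pixels), "xyz" and "attitude" of the camera in the world. Camera axes: x right, y up, looking along -z (the intrinsics and any distortion apply to the point x, -y, -z); pixel columns grow to the right and rows downward; lengths in mm; the calibration is good to about 2 mm. The wrist camera is an equidistant fisheye: a pixel r from the principal point sees the ray r / f radians off the axis. A picture is of the moment at which its call begins: read the wrist's pose just before it. get_calibration takes no time and is no camera call; for the wrist camera it gives the pose at the moment of the call.
A pose or a line that the arm cannot do raises arm.PlanningError and nothing moves.
- arm.hand_in(): hands the job in, once; it reports no verdict.
Trained networks look in the newest picture that a camera, given by its name, has taken for a name from the list of things; names that differ only in an ending like _2 or _b are one class to them, and where a whole thing is asked for, a point or a joint stands for the part that bears it (a point fixed in the world has none). Each returns a list of dicts, best first, with "confidence" (0 to 1); they miss things now and then, are a little off and sometimes report something else, mostly with a low value. They report only what shows in the picture. A call takes as long as a camera call. They do not tell look-alikes from the thing itself.
- look_for(camera, label): "position" ([x, y, z] in mm, in the coordinates of the camera as it stood for that picture, good to about 4 mm: the middle of the surface that is visible of it).
- pinpoint(camera, label): "position" ([x, y, z] in mm, in the coordinates of the camera as it stood for that picture, good to about 4 mm: a listed point, or the origin of a listed thing).
The state is a dict: "time": time; "q": joint angles; "dq": joint speeds; "effort": joint torques, N m; "tcp_pos": TCP position; "tcp_rot": TCP orientation; "contact_force": force on the tool from outside, world axes, zero at the start; "ft_torque": the same for the moment, N m; "grip_width": finger opening in mm.
Only numpy, scipy, OpenCV 4.12 (cv2) and the standard library are available. Lean on these libraries where they do the work, as an engineer would, in place of code of your own. Each camera call takes 0.05 s, during which the arm holds its last target. There are 200 camera calls.

TASK

Put the three bead sieves away on the brass hook, nested in order: the largest first, pushed gently back until it sits against the brass collar, then the medium one nested fully home in it, then the smallest nested home in that. Leave all three hanging upright and at rest on the hook, without forcing anything against the hook, and leave the egg cup, scoop and sorter alone. The hook may sit anywhere along its short rail, so feel for it.

Things in the scene. Friction and masses are not known exactly. Their poses are not given: they have to be found in the camera images.
- stand: Fixed walnut hook stand: base slab 12 mm thick, 120 wide, x -60 to +50 mm; post 32 mm wide, x +16 to +32; before it a crossbar 110 mm wide, 152 to 178 mm high, x 0 to +16. Origin on the table below mid crossbar face; -x points out of that face, as the hook does; sieves go on along +x, axes parallel to this frame. Home origin x: large -12.5, medium -17.5, small -22.5 mm; height 165 mm.
- rail_mid (a point): Middle of the short brass rail on the crossbar's face, 165 mm up. The hook sits on it up to 25 mm to either side (y); its place is not measured: look or feel for it. Hook: brass rod 8 mm thick, axis 165 mm up, along -x, flat end 60 mm out, nub 4 mm high on top of its last 8 mm; collar at its root 24 mm across, 10 mm long. It gives only above about 80 N. Over 20 N sieve on stand is forcing.
- large: Largest bead sieve, 150 g +-25 %: square steel pan 90 mm wide, 12 mm deep, on a brown upright handle 5 mm thick. Origin: in the handle's hanging eye, where the hook's axis lies once it hangs. z up the handle, y across. Pan centre z -85, lower edge z -130, walls 3 mm, open to -x: rim at x -2.5, floor back at x +9.5 mm. Neck 16 mm wide. Handle back (x +2.5) stops on the collar.
- large_grip (a point): Middle of its grip tab, on the handle's centre plane 38 mm above the origin: the flat top end of the handle, 12 mm wide (y), 5 mm thick (x), from z +16 to +56 mm.
- large_eye (a point): Mid-height of the straight part of its eye, 8.5 mm below the origin. The eye (alike in all three) is a pointed-arch hole through along x: 13 mm wide, straight sides from z -17 to z -1, then a 45-degree gable peaking at z +5.7 mm; its frame is 25 mm wide, z -23 to +17 mm. Passing the hook's tip is easiest with the hook at this height in the eye.
- medium: Medium bead sieve, 115 g +-25 %: square steel pan 72 mm wide, 12 mm deep, on a brown upright handle 5 mm thick. Origin: in the handle's hanging eye, where the hook's axis lies once it hangs. z up the handle, y across. Pan centre z -85, lower edge z -121, walls 3 mm, open to -x: rim at x -2.5, floor back at x +9.5 mm. Neck 16 mm wide. Nests 5 mm in front of the large, handle on handle, 6 mm to spare round its pan.
- medium_grip (a point): Middle of its grip tab, on the handle's centre plane 38 mm above the origin: the flat top end of the handle, 20 mm wide (y), 5 mm thick (x), from z +16 to +56 mm.
- small: Smallest bead sieve, 85 g +-25 %: square steel pan 54 mm wide, 12 mm deep, on a brown upright handle 5 mm thick. Origin: in the handle's hanging eye, where the hook's axis lies once it hangs. z up the handle, y across. Pan centre z -85, lower edge z -112, walls 3 mm, open to -x: rim at x -2.5, floor back at x +9.5 mm. Neck 16 mm wide. Nests 5 mm in front of the medium, handle on handle, 6 mm to spare round its pan.
- small_grip (a point): Middle of its grip tab, on the handle's centre plane 38 mm above the origin: the flat top end of the handle, 28 mm wide (y), 5 mm thick (x), from z +16 to +56 mm.
- rack: Fixed walnut rack, 138 by 110 mm, 57 mm high, origin under its centre. Three open-ended grooves along its y, at x -46, 0 and +46 mm, 14 mm wide, floors 12 mm and tops 57 mm above the table. The sieves stand in them in any order, pans open to the rack's -x; to leave a groove a sieve must be lifted 45 mm.
- eggcup: Chipped white porcelain egg cup, 48 mm across, 60 mm high, origin under its centre. Bystander.
- scoop: Jade-green glass bead scoop, tray 60 by 45 by 22 mm with a 70 mm handle to its -x, origin under the tray. Bystander.
- sorter: Fixed grey enamel bead sorter, open box 160 by 130 by 50 mm with a brass toggle standing up to 84 mm high at its middle; origin under its centre. Bystander.
Mind the look-alikes: they are no part of the job. What is shaped like the medium but red is not meant. What is shaped like the large but orange is not meant.

How it is judged:
By the outcome, as a careful person would: the job done as asked, in the order asked, and still so for the second after the job is handed in, with the robot touching nothing.
It also fails if it takes over 72 s, if anything falls off the work surface, if the arm or the gripper's body presses on something with over 40 N, if the wrist force passes 120 N, or if a joint passes its speed limit or range.

## Working session

There is one attempt and no reset: what is moved stays moved. The work goes in short steps, each a Python script; the robot and the scene stay as the last script left them, time stands still between calls to the robot, and variables do not carry over. Pictures are saved under pics/ and viewed, about 8 in all and at most 12, crops included, and the job is handed in when it is done.

```bash
ls; mkdir -p pics
cat > h.py <<'E'
import numpy as np, cv2
from plant import arm, telemetry, cams, look_for, pinpoint
def snap(c,fn=None):
    cal=cams.get_calibration(c); im=cams.camera(c)
    if fn: cv2.imwrite('pics/'+fn,im[:,:,::-1])
    return cal,im
def w(cal,p): return np.array(cal['xyz'])+np.array(cal['attitude'])@np.array(p)
def pix(cal,P,fish=False):
    p=np.array(cal['attitude']).T@(np.array(P)-cal['xyz']); p=np.array([p[0],-p[1],-p[2]])
    K=np.array(cal['K'])
    if fish:
        r=np.hypot(p[0],p[1]); t=np.arctan2(r,p[2]); p=np.array([p[0]/r*t,p[1]/r*t,1])
    else: p=p/p[2]
    return (K@p)[:2]
def st():
    s=telemetry.get_state(); return s
E
python3 - <<'E'
from h import *
np.set_printoptions(precision=1,suppress=True)
for c in ['scene','side']:
    cal,im=snap(c,c+'0.png')
    print(c,cal)
    for l in ['stand','rail_mid','large','large_grip','medium','medium_grip','small','small_grip','rack','eggcup','scoop','sorter']:
        for d in pinpoint(c,l)[:4]:
            P=w(cal,d['position']); print(l,round(d['confidence'],2),P,pix(cal,P))
print(st(), arm.tcp_to_tips)
E
```

```text
pics
scene {'K': array([[443. ,   0. , 316.7],
       [  0. , 443. , 236.8],
       [  0. ,   0. ,   1. ]]), 'xyz': array([1116.8, -461.3,  685.4]), 'attitude': array([[ 0.7, -0.4,  0.6],
       [ 0.7,  0.4, -0.6],
       [ 0. ,  0.8,  0.6]])}
stand 0.89 [630.  207.6   1.6] [365.6 281.7]
rail_mid 0.76 [633.9 208.3 164.2] [373.1 225.1]
large 0.69 [ 571.5 -266.5  144.3] [161.7 326.8]
large 0.58 [ 683.5 -263.1  124.9] [202.6 372.9]
large_grip 0.76 [ 570.9 -265.7  176.6] [158.4 312.1]
large_grip 0.7 [ 683.9 -267.3  170.4] [196.4 354.5]
medium 0.88 [ 526.8 -269.4  134.2] [148.1 318.2]
medium 0.7 [ 382.3 -241.   117. ] [127.6 279.7]
medium_grip 0.85 [ 385.  -238.6  160.2] [124.4 262.4]
medium_grip 0.67 [ 523.3 -266.7  173.1] [144.1 299.7]
small 0.74 [ 475.9 -272.9  122.8] [133.8 309.2]
small_grip 0.64 [ 476.5 -275.1  165.2] [127.5 292.1]
rack 0.64 [ 527.4 -272.3    1.1] [160.7 370.1]
eggcup 0.69 [736.5 -75.1   0.4] [312.7 375.8]
scoop 0.76 [441.1  24.3   1.5] [255.8 279.1]
sorter 0.77 [403.2 452.1  -1.6] [359.7 211.3]
side {'K': array([[598.4,   0. , 316. ],
       [  0. , 598.4, 237.1],
 
[... 842 characters left out ...]
small_grip 0.36 [ 577.1 -263.3  174.7] [416.9 177.9]
rack 0.98 [ 534.5 -271.3    2.4] [424.3 236. ]
eggcup 0.6 [737.7 -73.2   1.2] [326.5 232.1]
scoop 0.76 [438.6  22.9   1.9] [379.5 289.9]
scoop 0.37 [ 574.5 -262.3  141.2] [416.2 189.1]
sorter 0.97 [396.4 448.4  -3.4] [253.7 380.7]
{'time': 1.3, 'q': array([-8.7, 14.8,  1.2, 76.4, -0. , 81.3]), 'dq': array([ 0. , -0.1, -0. ,  0.1, -0. , -0. ]), 'effort': array([ -0. , -55.5,  34.5,   0. ,  -0. ,   0. ]), 'tcp_pos': array([550. ,  -0. , 239.3]), 'tcp_rot': array([[-0.,  1., -0.],
       [ 1.,  0., -0.],
       [-0., -0., -1.]]), 'contact_force': array([0.6, 0.9, 0. ]), 'ft_torque': array([-0.,  0.,  0.]), 'grip_width': 85.41098057208461} 8.0
```

Run:
```python
import cv2,numpy as np
a=cv2.imread('pics/scene0.png');b=cv2.imread('pics/side0.png')
a1=cv2.resize(a[200:440,80:480],None,fx=2,fy=2,interpolation=cv2.INTER_CUBIC)
cv2.imwrite('pics/c1.png',a1)
b1=cv2.resize(b[150:330,200:500],None,fx=2.6,fy=2.6,interpolation=cv2.INTER_CUBIC)
cv2.imwrite('pics/c2.png',b1)
```

```text
(no output)
```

View pics/c1.png

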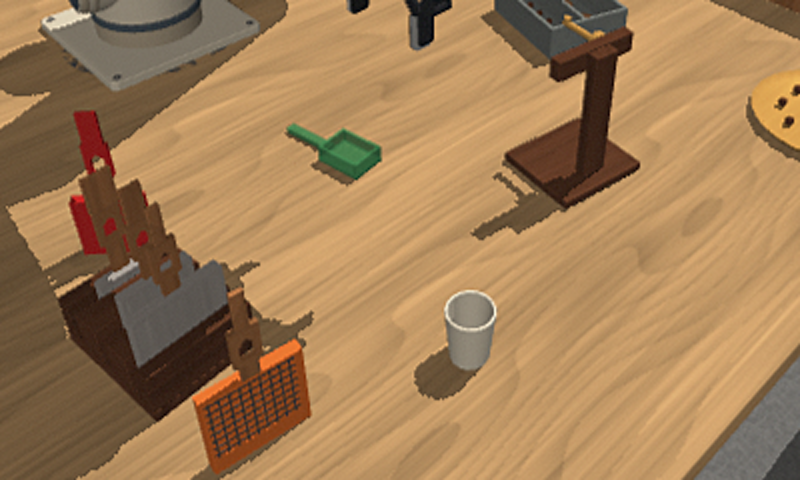

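View pics/c2.png

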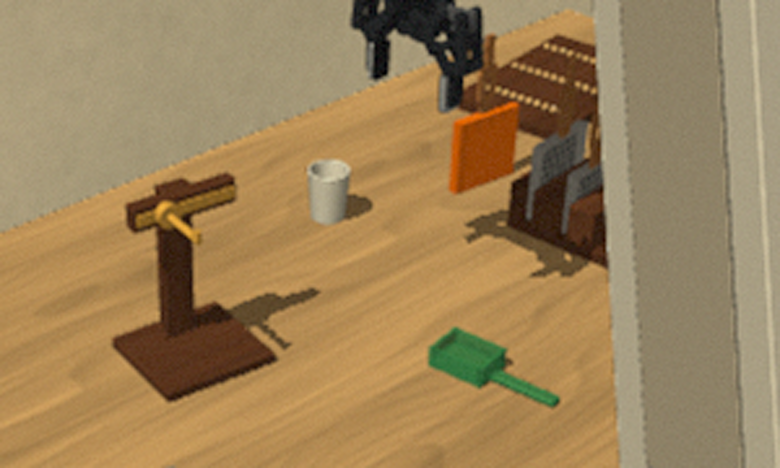

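Candidates: the brown-handled large is in the rack (scene pixel ~(161,313)), while the orange look-alike stands at (203,375). The medium is in the rack at ~(146,305), and its red look-alike is at (127,265). The small is in the rack at ~(131,300). I choose the three steel, brown-handled ones in the rack: small x≈476, medium x≈524, large x≈572. The hook sits left of mid rail as seen in the side view (tip at ~(276,242)). Next are close looks from the wrist.

```bash
cat >> h.py <<'E'
np.set_printoptions(precision=1,suppress=True)
def R(yaw):
    c,s=np.cos(np.radians(yaw)),np.sin(np.radians(yaw))
    return np.array([[c,s,0],[s,-c,0],[0,0,-1.]])  # tool x at yaw, y=-(left), z down
def ray0(cal,uv,z,fish=False):
    K=np.array(cal['K']); x=(uv[0]-K[0,2])/K[0,0]; y=(uv[1]-K[1,2])/K[1,1]
    if fish:
        r=np.hypot(x,y); d=np.array([x/r*np.sin(r),y/r*np.sin(r),np.cos(r)])
    else: d=np.array([x,y,1.])
    d=np.array(cal['attitude'])@np.array([d[0],-d[1],-d[2]]); o=np.array(cal['xyz'])
    return o+d*(z-o[2])/d[2]
E
python3 - <<'E'
from h import *
c=cams.get_calibration('side'); 
print('hook tip/collar (side)',ray0(c,(275.8,242.3),165),ray0(c,(262.7,231.5),165))
print(cams.get_calibration('wrist'))
for n,P,ls in [('hook',[560,190,300],['stand','rail_mid']),('rack',[500,-265,330],['rack','large','large_grip','medium','medium_grip','small','small_grip'])]:
    arm.goto(P,R(0)); cal,im=snap('wrist',n+'1.png'); s=st(); print(n,s['time'],s['q'],cal['xyz'])
    print(cal['attitude'])
    for l in ls:
        for d in pinpoint('wrist',l)[:3]:
            P=w(cal,d['position']); print(l,round(d['confidence'],2),P,pix(cal,P,True))
E
```

```text
hook tip/collar (side) [576.7 240.8 165. ] [635.8 233.3 165. ]
{'K': array([[371.6,   0. , 319.4],
       [  0. , 371.6, 245.1],
       [  0. ,   0. ,   1. ]]), 'xyz': array([550.2,  72.8, 374. ]), 'attitude': array([[ 1. , -0. ,  0. ],
       [ 0. ,  1. ,  0.3],
       [-0. , -0.3,  1. ]])}
hook 4.9833 [  10.6   18.6   15.3   86.7    0.  -169.4] [632.9 190.1 434.7]
[[-0.   1.   0.3]
 [-1.  -0.   0. ]
 [ 0.  -0.3  1. ]]
stand 0.73 [631.4 207.    2.2] [304.4 138.6]
rail_mid 0.95 [636.  213.2 164.2] [287.  133.3]
rail_mid 0.68 [ 528.5 -271.     0.9] [617.3 229.4]
rail_mid 0.19 [733.7 -67.6  -1.4] [521.5  71.2]
rack 9.6333 [-36.4  16.   16.   89.9  -0.  143.6] [ 572.9 -264.7  464.7]
[[ 0.   1.   0.3]
 [-1.   0.   0. ]
 [ 0.  -0.3  1. ]]
rack 0.81 [ 529.8 -269.5    2.5] [323.1 171.8]
large 0.93 [ 684.2 -261.8  132.5] [316.   17.2]
large 0.74 [ 569.6 -264.7  141. ] [319.2 141.1]
large 0.18 [442.5  26.5  -3.2] [118.5 238.9]
large_grip 0.82 [ 568.7 -265.5  184.5] [320.2 142.9]
large_grip 0.59 [ 682.  -264.6  171.1] [319.2   5.1]
medium 0.79 [ 385.6 -239.6  115.8] [295.5 320.3]
medium_grip 0.78 [ 524.7 -260.4  169.4] [313.8 197.4]
medium_grip 0.71 [ 381.2 -243.9  161.7] [297.3 346.8]
small 0.67 [ 483.7 -272.7  123.6] [327.6 232.3]
small 0.43 [ 567.3 -268.6  144.9] [323.8 143.8]
small 0.41 [ 477.3 -272.6  162.2] [328.4 251.1]
small_grip 0.72 [ 481.5 -275.4  160.1] [331.7 245.7]
```

View pics/hook1.png

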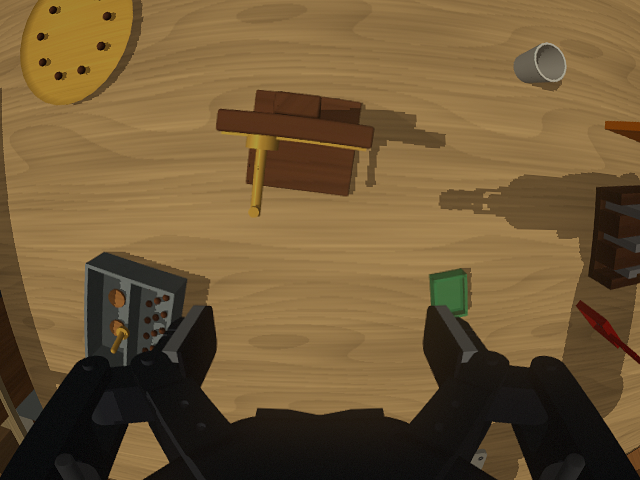

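View pics/rack1.png

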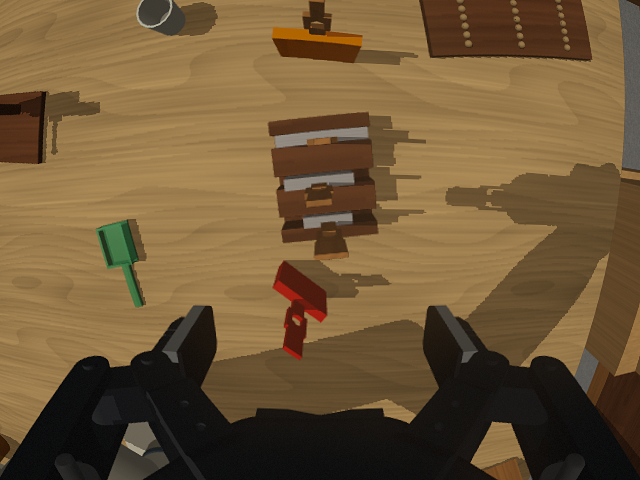

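The pictures show the hook's tip at (254,212) and its collar at (261,140). The crossbar's lower front edge runs (217,129)→(372,149). In the rack, the tabs are large (319,141), medium (319,196) and small (331,253), behind the red one at (295,330). Next I get the yaws from these lines.

```bash
python3 - <<'E'
from h import *
from h import R
K=np.array([[371.6,0,319.4],[0,371.6,245.1],[0,0,1]])
a=np.radians(16)
# attitude: recompute from the live one (same tool orientation)
A=np.array(cams.get_calibration('wrist')['attitude']); np.set_printoptions(precision=3,suppress=True); print(A)
ch=dict(K=K,xyz=np.array([632.9,190.1,434.7]),attitude=A); cr=dict(K=K,xyz=np.array([572.9,-264.7,464.7]),attitude=A)
def yaw(p,q): d=p-q; return np.degrees(np.arctan2(d[1],d[0]))
im=cv2.imread('pics/hook1.png')
t=ray0(ch,(254.5,211),167,1); r=ray0(ch,(261,150),167,1); print('hook',t,r,yaw(r,t))
p=ray0(ch,(217,129),178,1);q=ray0(ch,(372,149),178,1);print('bar front top edge?',p,q,yaw(p,q)-90)
p=ray0(ch,(217.5,110),178,1);q=ray0(ch,(374,128),178,1);print('bar upper edge',p,q,yaw(p,q)-90)
for e in [((283,242),(378,235)),((281,229),(376,220)),((268,121),(369,112)),((270,133),(371,124)),((277,216),(376,207))]:
    p=ray0(cr,e[0],57,1);q=ray0(cr,e[1],57,1);print('rack',p,q,yaw(p,q)-90)
for n,uv,z in [('large',(319,141),198),('medium',(318.5,196),189),('small',(331,250),180)]:
    print(n,ray0(cr,uv,z,1))
E
python3 - <<'E'
import cv2
a=cv2.imread('pics/hook1.png')[80:230,200:390];b=cv2.imread('pics/rack1.png')[105:270,255:395]
a=cv2.resize(a,None,fx=2.1,fy=3.4*0.62);b=cv2.resize(b,None,fx=2.8,fy=2.8)
import numpy as np
h=max(a.shape[0],b.shape[0]);o=np.zeros((h,a.shape[1]+b.shape[1],3),np.uint8);o[:a.shape[0],:a.shape[1]]=a;o[:b.shape[0],a.shape[1]:]=b
print(o.shape,a.shape);cv2.imwrite('pics/c3.png',o)
E
```

```text
[[ 0.     0.958  0.286]
 [-1.    -0.     0.001]
 [ 0.001 -0.286  0.958]]
hook [579.348 238.014 167.   ] [624.292 231.887 167.   ] -7.763046526497725
bar front top edge? [640.664 261.262 178.   ] [625.244 153.745 178.   ] -8.161856221185971
bar upper edge [654.127 260.662 178.   ] [639.89  152.562 178.   ] -7.5025930503015985
rack [ 454.88  -223.273   57.   ] [ 463.236 -332.113   57.   ] 4.390487597657412
rack [ 470.244 -221.394   57.   ] [ 480.834 -329.093   57.   ] 5.616079640860093
rack [ 591.622 -209.229   57.   ] [ 601.539 -318.663   57.   ] 5.178105343717704
rack [ 578.306 -211.287   57.   ] [ 588.324 -320.969   57.   ] 5.2189301921530955
rack [ 485.363 -217.243   57.   ] [ 495.829 -328.56    57.   ] 5.371167082899831
large [ 570.229 -264.593  198.   ]
medium [ 528.967 -264.212  189.   ]
small [ 483.786 -274.211  180.   ]
(462, 791, 3) (316, 399, 3)
```

View pics/c3.png

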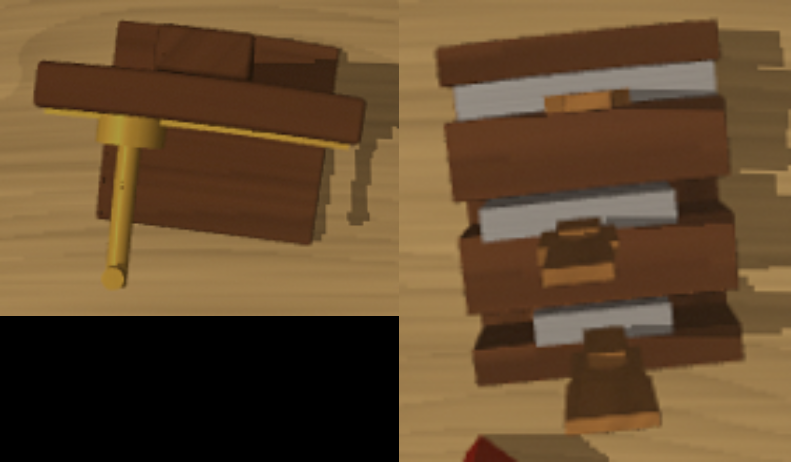

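```bash
cat >> h.py <<'E'
RK=185.2; SY=180-7.8
def tt(m=''):
    s=st(); print(m,'t=%.2f'%s['time'],'tcp',s['tcp_pos'],'F',s['contact_force'],'w %.1f'%s['grip_width']); return s
def grasp(x,y,zo,force=60,top=None):
    """zo: origin height standing in the rack; TCP held 30 above origin"""
    arm.goto([x,y,zo+30+50],R(RK)); arm.movel([x,y,zo+30],vel=100); tt('down')
    arm.set_gripper(0,force); tt('gripped')
E
python3 - <<'E'
from h import *
print(arm.inverse_kinematics([571,-265,222],R(RK)), arm.inverse_kinematics([556,241.5,205],R(SY)))
grasp(571,-265.3,142)
arm.movel([571,-265.3,142+30+62],vel=120); tt('lift')
snap('wrist','lift1.png'); cal,_=snap('scene','s1.png')
E
```

```text
[-32.5  23.   10.8  77.8   0.  -37.7] [15.6 21.   5.2 74.2  0.  23.4]
down t=13.30 tcp [ 571.2 -265.4  172.5] F [0.5 0.5 0.4] w 85.3
gripped t=13.97 tcp [ 571.  -265.4  172.1] F [ 0.7 -0.6  1.3] w 10.3
lift t=14.64 tcp [ 570.8 -265.1  233.2] F [-0.8 -0.2 -1.1] w 10.9
```

```bash
cat >> h.py <<'E'
sx=np.array([np.cos(np.radians(-7.8)),np.sin(np.radians(-7.8)),0]); sy=np.array([-sx[1],sx[0],0])
TIP=np.array([577.5,239.2,0.])  # hook tip estimate, world
def H(x,y,z):
    "stand-frame x (hook tip at -60), y offset from the hook, origin height z -> TCP"
    return TIP+sx*(x+60)+sy*y+np.array([0,0,z+30.])
def inS(s):
    d=s['tcp_pos']-TIP; return np.array([d@sx-60,d@sy,d[2]-30])
def fS(s): f=s['contact_force']; return np.array([f@sx,f@sy,f[2]])
E
python3 - <<'E'
from h import *
arm.goto(H(-85,0,173.5),R(SY)); s=tt('pre'); print(inS(s))
cal,im=snap('wrist','pre1.png'); cs,ims=snap('side','side1.png'); cc,imc=snap('scene','sc1.png')
for c,k in (('wrist',cal),('side',cs),('scene',cc)):
    for l in ['large_eye','large']:
        for d in pinpoint(c,l)[:2]: 
            P=w(k,d['position']); print(c,l,round(d['confidence'],2),P, inS({'tcp_pos':P+[0,0,30]}))
a=cv2.resize(im[:,:,::-1],(560,420)); b=cv2.resize(ims[150:330,180:400,::-1],None,fx=2,fy=2); 
cv2.imwrite('pics/pre.png',im[:,:,::-1])
E
```

```text
pre t=16.59 tcp [553.2 241.8 203.5] F [-0.3  0.2 -1.2] w 10.8
[-84.5  -0.7 173.5]
wrist large_eye 0.94 [553.7 239.7 166.1] [-83.7  -2.7 166.1]
wrist large 0.83 [550.5 239.6 172.7] [-86.8  -3.3 172.7]
side large_eye 0.92 [555.1 240.4 161. ] [-82.3  -1.8 161. ]
side large_eye 0.85 [ 680.4 -264.   119.9] [ 110.2 -484.6  119.9]
side large 0.8 [553.3 248.2 171.8] [-85.2   5.7 171.8]
side large 0.55 [ 683.  -257.   131.7] [ 111.9 -477.3  131.7]
scene large_eye 0.86 [562.2 238.8 164.5] [-75.1  -2.5 164.5]
scene large_eye 0.75 [ 679.1 -268.8  122.4] [ 109.6 -489.5  122.4]
scene large 0.81 [553.4 245.5 173.7] [-84.8   3.  173.7]
scene large 0.74 [ 682.4 -265.7  127.1] [ 112.5 -486.   127.1]
```

View pics/pre.png

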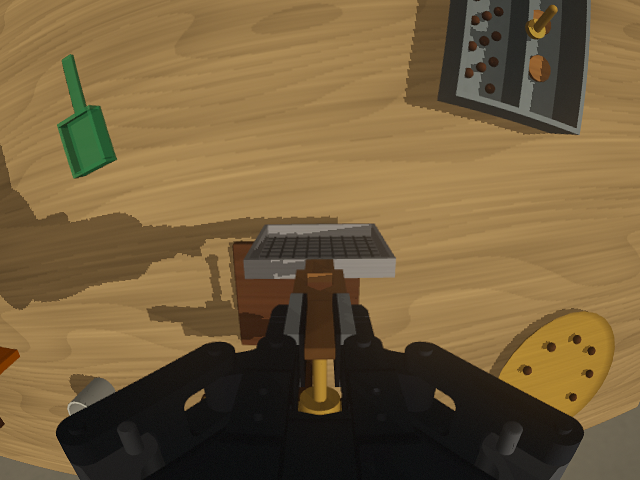

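The wrist view shows the held large (steel, brown handle, pan opening toward the robot). Its tab, at column ~319, lines up with the hook at columns 319–320. I go in stepwise with force checks.

```bash
cat >> h.py <<'E'
def stepx(x0,x1,y,z,step=4,lim=4,vel=60):
    "advance along the hook until force change exceeds lim; returns x, df"
    f0=fS(st()); x=x0
    while x<x1-1e-6:
        x=min(x+step,x1); arm.movel(H(x,y,z),vel=vel); s=st(); df=fS(s)-f0
        if abs(df).max()>lim: print('CONTACT x',x,df,inS(s)); return x,df
    print('reached',x,'df',df,inS(s),'t %.2f'%s['time']); return x,df
E
python3 - <<'E'
from h import *
arm.movel(H(-68,-0.7,173.5),vel=80)
x,df=stepx(-68,-44,-0.7,173.5)
E
```

```text
reached -44 df [0.8 0.2 0.3] [-43.8  -0.7 173.4] t 18.91
```

```bash
cat >> h.py <<'E'
def probey(x,y,z,sgn,maxd=4,step=0.6,lim=2.0):
    f0=fS(st()); d=0
    while d<maxd:
        d+=step; arm.movel(H(x,y+sgn*d,z),vel=30); s=st(); df=fS(s)-f0
        if abs(df[1])>lim: break
    print('probe',sgn,'d %.1f'%d,df,inS(s)); return y+sgn*d
E
python3 - <<'E'
from h import *
a=probey(-40,-0.7,173.5,1); arm.movel(H(-40,-0.7,173.5),vel=50); b=probey(-40,-0.7,173.5,-1)
y=(a+b)/2; print('hook y',a,b,y); arm.movel(H(-40,y,173.5),vel=50); tt()
E
```

```text
probe 1 d 3.6 [-1.  -5.3 -0.9] [-40.    2.4 173.5]
probe -1 d 3.6 [-0.1  3.7 -1.5] [-40.   -3.9 173.5]
hook y 2.9000000000000004 -4.3 -0.6999999999999997
 t=22.44 tcp [597.2 235.6 203.4] F [-0.6  0.5 -1.7] w 11.0
```

Run:
```python
from h import *
y=-0.7
arm.movel(H(-38,y,166.5),vel=60); print(fS(st()))
arm.movel(H(-19,y,166.5),vel=60); print(fS(st()))
x,df=stepx(-19,-6,y,166.5,step=1,lim=2.5,vel=30); tt()
```

```text
[ 0.4  0.8 -1.6]
[-1.5 -0.2 -1.8]
CONTACT x -12 [-3.5 -0.6  1.4] [-12.8  -0.7 166.5]
 t=24.93 tcp [624.2 232.1 196.5] F [-5.1 -0.1 -0.5] w 10.7
```

```bash
cat >> h.py <<'E'
def lower(x,y,z,zmin=162.5,lim=1.0):
    f0=fS(st())
    while z>zmin:
        z-=0.5; arm.movel(H(x,y,z),vel=20); s=st(); df=fS(s)-f0
        if df[2]>lim: break
    print('rest z',z,df,inS(s),'t %.2f'%s['time']); return z
E
python3 - <<'E'
from h import *
y=-0.7
z=lower(-12.3,y,166.5)
arm.set_gripper(32); tt('open')
arm.movel(H(-12.3,y,z+70),vel=200); 
cal,im=snap('wrist','hung1.png'); tt()
p=pinpoint('wrist','large'); q=pinpoint('wrist','large_grip')
for d in p[:1]+q[:1]: P=w(cal,d['position']); print(d['confidence'],inS({'tcp_pos':P+[0,0,30]}))
# on to the medium
arm.set_gripper(85); tt('opened')
grasp(525,-266,133)
arm.movel([525,-266,133+30+62],vel=120); tt('lift')
E
```

```text
rest z 166.0 [-1.1  0.6  1.9] [-12.8  -0.7 166. ] t 25.18
open t=25.52 tcp [625.1 232.  196.2] F [-0.5  0.4 -0.5] w 32.3
 t=26.07 tcp [624.6 231.9 265.4] F [-0.6 -0.3  0.1] w 31.7
0.63 [-15.6  -2.4 165.7]
0.46 [-15.2  -3.5 164.3]
opened t=26.74 tcp [624.6 232.1 266. ] F [-0.8  0.5  0.3] w 84.5
down t=29.24 tcp [ 525.3 -265.9  163.4] F [ 0.8 -0.  -0.5] w 85.0
gripped t=29.86 tcp [ 525.  -265.9  163.2] F [1.  2.7 3.8] w 18.8
lift t=30.52 tcp [ 524.8 -265.9  224.2] F [-0.2  0.2 -1.7] w 18.5
```

View pics/hung1.png

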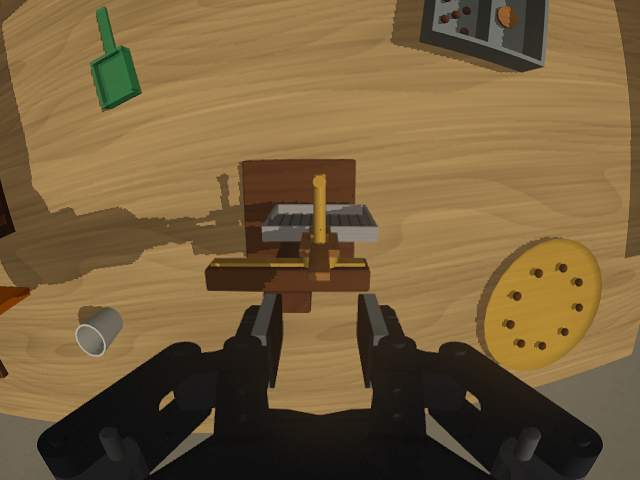

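The picture shows the large hanging square on the hook at (320,255), against the collar, with its pan level at (320,222). The medium is in the gripper (width 18.5).

Run:
```python
from h import *
y=-0.7
arm.goto(H(-85,y,173.5),R(SY)); s=tt('pre'); print(inS(s))
cal,im=snap('wrist','pre2.png')
arm.movel(H(-68,y,173.5),vel=80)
x,df=stepx(-68,-44,y,173.5,step=6)
if x==-44:
    arm.movel(H(-38,y,166.5),vel=60); print(fS(st()))
    x,df=stepx(-38,-23,y,166.5,step=5,lim=3)
    if x==-23:
        x,df=stepx(-23,-12,y,166.5,step=1,lim=2.5,vel=30)
tt()
```

```text
pre t=32.38 tcp [553.  241.1 203.4] F [-0.2  0.3 -1. ] w 19.1
[-84.5  -1.4 173.4]
reached -44 df [-0.   1.3  0.1] [-43.7  -0.7 173.3] t 33.79
[ 0.1 -0.1 -0.6]
reached -23 df [-0.1 -0.8 -1.2] [-22.7  -0.7 166.4] t 34.84
CONTACT x -17 [-5.1 -0.3  2.5] [-17.6  -0.7 166.5]
 t=36.34 tcp [619.4 232.8 196.5] F [-5.3 -0.4  0.6] w 18.5
```

```bash
python3 - <<'E'
from h import *
y=-0.7
z=lower(-17.2,y,166.5)
arm.set_gripper(38); tt('open')
arm.movel(H(-17.3,y,z+70),vel=200); 
cal,im=snap('wrist','hung2.png')
snap('scene','hs2.png'); snap('side','hd2.png')
for l in ['large','medium']:
    d=pinpoint('wrist',l)[:1]
    for d in d: P=w(cal,d['position']); print(l,d['confidence'],inS({'tcp_pos':P+[0,0,30]}))
arm.set_gripper(85)
grasp(480,-274,124)
arm.movel([480,-274,124+30+62],vel=120); tt('lift')
E
python3 - <<'E'
import cv2,numpy as np
a=cv2.imread('pics/hung2.png')[150:310,220:420];b=cv2.imread('pics/hd2.png')[170:330,200:330]
c=cv2.imread('pics/hs2.png')[170:330,300:420]
o=np.hstack([a,b,c]);cv2.imwrite('pics/c4.png',cv2.resize(o,None,fx=1.75,fy=1.75,interpolation=cv2.INTER_CUBIC))
E
```

```text
rest z 165.5 [-0.6  0.6  1.7] [-17.6  -0.7 165.6] t 36.84
open t=37.17 tcp [620.3 232.6 195.6] F [-0.1 -1.   0.2] w 38.0
medium 0.86 [-19.5  -5.1 161.4]
down t=41.01 tcp [ 480.3 -274.   154.4] F [0.2 0.2 0.3] w 85.0
gripped t=41.58 tcp [ 480.2 -274.2  154.5] F [0.9 0.7 5.4] w 26.7
lift t=42.24 tcp [ 479.8 -273.8  215.2] F [-0.3  0.3 -0.3] w 26.4
```

View pics/c4.png

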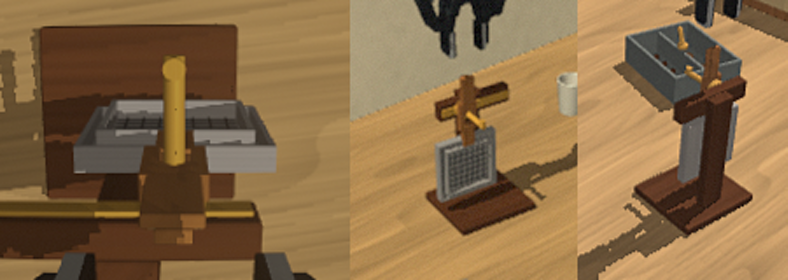

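The picture shows the medium sitting inside the large's pan, its handle against the large's handle. Now the small.

Run:
```python
from h import *
y=-0.7
arm.goto(H(-85,y,173.5),R(SY)); s=tt('pre'); print(inS(s))
cal,im=snap('wrist','pre3.png')
for d in pinpoint('wrist','small')[:1]: P=w(cal,d['position']); print(d['confidence'],inS({'tcp_pos':P+[0,0,30]}))
arm.movel(H(-68,y,173.5),vel=80)
x,df=stepx(-68,-44,y,173.5,step=6)
if x==-44:
    arm.movel(H(-40,y,166.5),vel=60); print(fS(st()))
    x,df=stepx(-40,-27,y,166.5,step=5,lim=3)
    if x==-27:
        x,df=stepx(-27,-16,y,166.5,step=1,lim=2.5,vel=30)
tt()
```

```text
pre t=44.12 tcp [553.  241.1 203.5] F [ 0.4  0.  -0.5] w 26.7
[-84.6  -1.4 173.5]
0.92 [-80.2  -1.7 172.1]
reached -44 df [-0.5  0.3  0.3] [-43.7  -0.7 173.3] t 45.59
[ 0.2  0.2 -0.8]
reached -27 df [ 0.  -0.3  0.7] [-26.9  -0.7 166.4] t 46.62
CONTACT x -22 [-3.3  0.9  1. ] [-22.4  -0.7 166.5]
 t=47.88 tcp [614.7 233.4 196.5] F [-3.   1.2  0.8] w 26.6
```

```bash
python3 - <<'E'
from h import *
y=-0.7
z=lower(-21.9,y,166.5)
arm.set_gripper(46); tt('open')
arm.movel(H(-22.3,y,z+70),vel=200); arm.sleep(0.5)
cal,im=snap('wrist','hung3.png')
cs,_=snap('scene','hs3.png'); cd,_=snap('side','hd3.png')
for n,c in (('wrist',cal),('side',cd),('scene',cs)):
  for l in ['large','medium','small']:
    for d in pinpoint(n,l)[:1]: P=w(c,d['position']); print(n,l,d['confidence'],inS({'tcp_pos':P+[0,0,30]}))
tt()
E
python3 - <<'E'
import cv2,numpy as np
a=cv2.imread('pics/hung3.png')[150:310,220:420];b=cv2.imread('pics/hd3.png')[170:330,200:330]
c=cv2.imread('pics/hs3.png')[170:330,300:420]
o=np.hstack([a,b,c]);cv2.imwrite('pics/c5.png',cv2.resize(o,None,fx=1.75,fy=1.75,interpolation=cv2.INTER_CUBIC))
E
```

```text
rest z 165.0 [-3.2 -1.6  2.7] [-22.3  -0.7 165.3] t 48.62
open t=48.95 tcp [615.6 233.2 195. ] F [ 0.3  0.2 -0.5] w 46.0
wrist small 0.97 [-20.8   1.6 166.8]
side large 0.6 [-13.5   1.  162.9]
side medium 0.86 [-20.    2.2 164.4]
side small 0.77 [-22.5  -2.9 166.3]
scene large 0.88 [ 112.1 -483.8  126.5]
scene medium 0.78 [-189.2 -497.3  116.7]
scene small 0.74 [-167.1 -232.5    1.2]
 t=50.55 tcp [614.8 233.4 265. ] F [-0.7  0.2  0.8] w 46.0
```

View pics/c5.png

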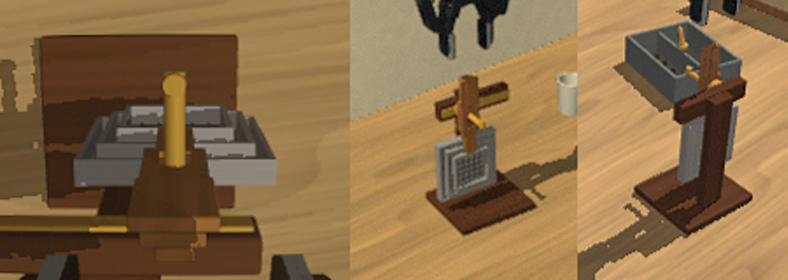

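Run:
```python
import cv2
a=cv2.imread('pics/hung3.png')[185:305,255:385]
cv2.imwrite('pics/c6.png',cv2.resize(a,None,fx=5,fy=5,interpolation=cv2.INTER_CUBIC)[:600])
```

```text
(no output)
```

View pics/c6.png

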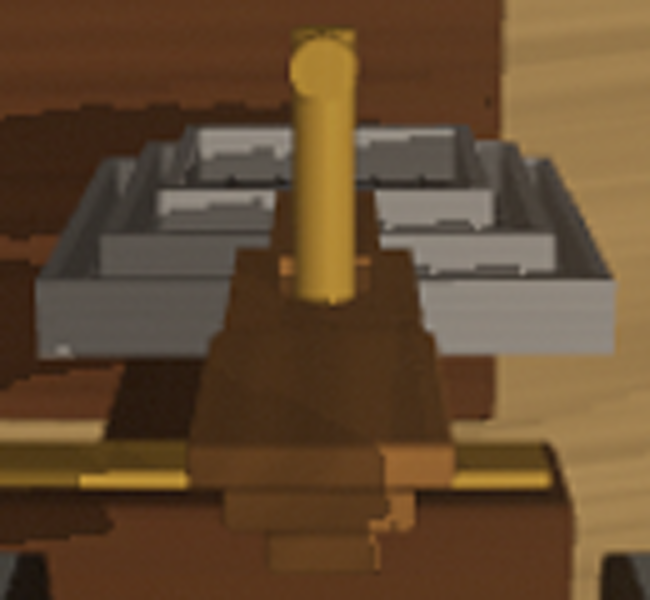

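The three tabs are stacked flush, in order and centred, with no gaps, and the pans are concentric. I'm handing in.

Run:
```python
from h import *
tt(); arm.hand_in()
```

```text
t=50.55 tcp [614.8 233.4 265. ] F [-0.7  0.2  0.8] w 46.0
the job is handed in; nothing more can be done
```

The three steel sieves are on the brass hook, nested in order: large against the collar, then medium, then small. I handed in at 50.6 s of the 72 s allowed.

- **Finding the hook:** I felt for it sideways with the large's eye. It touched at about equal distances on both sides, with up to 5.3 N.
- **Seating:** each sieve was pushed back until a light contact of at most about 5 N. The tool stopped at stand x of about -12.8, -17.6 and -22.4 mm, against nominal -12.5, -17.5 and -22.5 mm. Each was then lowered onto the rod until it took the weight, and released.
- **Last look:** the close wrist picture shows the tabs stacked without gaps and the pans concentric, with the gripper open and clear above. The side camera agrees on the order and places.
- **Disagreement:** the scene camera's network did not find the hung sieves. Its reports fell on the orange and red look-alikes and on the scoop, so I disregarded them.
- **Bystanders:** the egg cup, scoop, sorter and both look-alikes were not touched.

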